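# Gauge a connector in its inclined cradle and shelve it with the checked ones

### The job

Check the grey connector that leans in the inclined cradle: take the round-handled pin gauge out of its stand and push its pin fully home in the connector's larger round opening, hold it there about half a second, then put the gauge back fully down in a hole of the stand while the connector stays in its cradle. After that, lift the connector out and set it upright on the one bare pad of the low shelf, centred and square in line with the three connectors already there. Leave the other connectors and everything else on the bench undisturbed.

Things in the scene. Friction and masses are not known exactly. Their poses are not given: they have to be found in the camera images.
- connector: the connector to check: grey plastic block 30 (x) x 50 (y) x 58 (z) mm, 0.16 kg; origin at the centre of its underside, z towards the face with the openings, steel strips on its 50 mm wide faces. At the start it leans in the cradle, z tipped 30 degrees from vertical towards the cradle's -x, the lowest 20 mm in the pocket. Grip it across its 50 mm (y), along its own z
- connector_opening (a point): centre of the mouth of the larger, round opening in the connector's top face, at (0, 11, 58) mm in the connector's frame; 10.5 mm diameter, 34 mm deep, along the connector's z; axes as the connector's. (A smaller square 6.5 mm opening lies at (0, -14, 58) mm; not used.)
- cradle: fixed inclined cradle of aluminium on a dark steel base plate 90 x 80 mm, in one of two areas of the bench, turned about the vertical; origin under its middle on the bench, z up; its pocket (walls 8 to 9 mm thick, 20 mm deep, inner 32 x 52 mm) is tipped 30 degrees so that it opens up and towards the cradle's -x
- cradle_seat (a point): middle of the cradle pocket's floor, 42 mm above the bench, where the connector's origin rests (within 2 mm); axes as the cradle's (not tipped)
- gauge: the pin gauge to use: steel, 80 mm long, 0.07 kg. Origin at the tip of the pin, z up along it towards the handle; pin 8 mm diameter, 0 to 30 mm; round dark handle 16 mm diameter, 30 to 80 mm, whose shoulder stops on the face the pin is pushed into. Starts upright in one hole of the stand, shoulder on the stand's top
- square_gauge: another gauge, not used: dark square handle 22 x 22 x 34 mm with a short 14 mm pin, upright in the other hole of the stand; origin at its pin's tip
- stand: fixed aluminium gauge stand, block 110 (x) x 50 (y) x 42 (z) mm, in the other of the two areas; origin at the centre of its underside. Two equal holes at x = -28 and +28 mm, 11 mm diameter, 36 mm deep
- stand_hole0 (a point): centre of the mouth of the stand's hole at x = -28 mm, on its top, 42 mm above the bench; axes as the stand's
- stand_hole1 (a point): centre of the mouth of the stand's hole at x = +28 mm, likewise
- shelf: fixed low shelf for checked connectors, board 80 (x) x 190 (y) mm, top 36 mm above the bench; origin under its centre on the bench. Four black rubber pads lie in a row along its y, 42 mm apart; three carry connectors
- bare_pad: the bare pad, flat rubber marking about 34 x 56 mm on the shelf's top, at one of the four places (varies); origin at its centre on the shelf's top, 36 mm above the bench; its y axis (its 56 mm way) runs across the row, as the y axis (50 mm way) of the connectors on the shelf does; either way round is right
- row0: a finished grey connector, the same as connector, standing upright on one of the shelf's four pads (which one varies); origin at the centre of its underside; leave it alone
- row1: a finished grey connector, the same as connector, standing upright on one of the shelf's four pads (which one varies); origin at the centre of its underside; leave it alone
- row2: a finished grey connector, the same as connector, standing upright on one of the shelf's four pads (which one varies); origin at the centre of its underside; leave it alone
- reel: bystander: black solder reel 48 mm across, 32 mm high
- jar: bystander: amber glass jar 48 mm across, 60 mm high
- driver: bystander: screwdriver 170 mm long, lying flat
- tape: bystander: roll of paper tape 60 mm across, 18 mm high
Things that resemble listed ones, but are neither listed nor needed, are in the scene too. Leave any pink or turquoise look-alike of the connector alone.

How it is judged (in metres and radians):
On the way, in this order (a step that is already met when the one before it is completed fails the run):
1. the round-handled gauge is fully home in the larger opening (at least 27 of its 30 mm in, in line), with the connector seated in the cradle, for 0.3 s (x of gauge in the frame of connector_opening between -0.003 and 0.003 m and y of gauge in the frame of connector_opening between -0.003 and 0.003 m and z of gauge in the frame of connector_opening below -0.027 m and angle between the z axis of gauge and the z axis of connector, either way round below 0.12 rad and distance between connector and cradle_seat below 0.006 m and angle between the z axis of connector and the z axis of cradle, either way round between 0.4 and 0.65 rad), for 0.3 s.
2. the gauge is back in a hole of the stand, upright and fully down, with the connector still seated in the cradle (angle between gauge's own z axis and vertical below 0.12 rad and ((horizontal distance between gauge and stand_hole0 below 0.004 m and z of gauge in the frame of stand_hole0 below -0.026 m) or (horizontal distance between gauge and stand_hole1 below 0.004 m and z of gauge in the frame of stand_hole1 below -0.026 m)) and distance between connector and cradle_seat below 0.006 m and angle between the z axis of connector and the z axis of cradle, either way round between 0.4 and 0.65 rad), for 0.2 s.
At the end, for the whole second after the job is handed in: the gauge is upright in a hole of the stand, at least 26 mm in; the connector stands upright on the bare pad, within 9 mm of its centre each way, square with the row within 0.16 rad; both released and at rest (angle between gauge's own z axis and vertical below 0.12 rad and ((horizontal distance between gauge and stand_hole0 below 0.004 m and z of gauge in the frame of stand_hole0 below -0.026 m) or (horizontal distance between gauge and stand_hole1 below 0.004 m and z of gauge in the frame of stand_hole1 below -0.026 m)) and x of connector in the frame of bare_pad between -0.009 and 0.009 m and y of connector in the frame of bare_pad between -0.009 and 0.009 m and z of connector in the frame of bare_pad between -0.003 and 0.003 m and angle between connector's own z axis and vertical below 0.08 rad and angle between the y axis of connector and the y axis of bare_pad, either way round below 0.16 rad and linear speed of each of connector, gauge below 0.01 m/s); the robot touches nothing.
It fails at once if a connector of the row is moved by more than 12 mm (distance of any of row0, row1, row2 from where it was at the start of the episode above 0.012 m).
It fails at once if a connector of the row is tipped (angle between any of row0, row1, row2's own z axis and vertical above 0.3 rad).
It fails at once if another thing on the bench is moved by more than 20 mm (distance of any of square_gauge, reel, jar, driver, tape from where it was at the start of the episode above 0.02 m).
It also fails if it takes over 67 s, if anything falls off the work surface, if the arm or the gripper's body presses on something with over 40 N, if the wrist force passes 120 N, or if a joint passes its speed limit or range.

### The arm

A 6-joint arm with a two-finger parallel gripper is mounted at the origin on the work surface. World frame = base frame: x ahead of the robot, y to its left, z up, the work surface at z = 0. Lengths are in mm, angles in rad, forces in N, time in s.
With the tool pointing down it reaches from about 350 to 775 mm from the base axis. Payload 7.3 kg.
Tool frame: the origin (TCP) lies midway between the tips of the shut fingers; the grasp point (between the pads) lies 19 mm behind it; z points along the fingers, y is the line along which they close (so a half turn about z gives the same grasp; the last joint's range is limited). The gripper opens to 92 mm and grips with 3 to 60 N. Pads are 19 mm wide; open, the fingers measure 130 mm over their backs; the gripper's body (75 mm by 190 mm) begins 47 mm behind the grasp point.
Start: joints at [1.02, 0.342, 1.524, -0, 1.275, -0.146], TCP at [206.753, 482.598, 198.241] pointing down, gripper open.
Joint ranges: [-2.53, 2.53], [-0.77, 2.02], [0.04, 2.7], [-1, 4.14], [0.28, 2.66], [-3.11, 3.11]. Speed limits (rad/s): [2.57, 2.57, 3.14, 3.14, 3.14, 3.14].

### API

Orientations are given as [roll, pitch, yaw] about the fixed x, y, z axes, in that order (R = Rz(yaw) Ry(pitch) Rx(roll)).
In Python, from plant import bot gives the robot as it stands.
- The arm moves only by the tool servo_tool, never from a script. Its argument "deltas" is a list of rows, each a list of 2 entries, a list of its own where there are three numbers: the shift along the tool's x, y, z in m, then the turn, a rotation vector about the tool's x, y, z in degrees. A call has 1 to 20 rows; each row shifts and turns the commanded pose from where the row before left it, along the tool's axes as they then stand; what a row does not reach is not made up. A row lasts 1/8 s, in which the tool goes at most 62.5 mm and 10.7 degrees, less where a joint would pass 70% of its speed; a pose out of reach is approached as far as the arm can. A call with a gripper value outside its range is refused whole. "fingers" is the opening, from 0 (shut) to 1 (fully open), set as the call begins (left out, the last holds). The fingers move at their own pace and stop on an object; the grip force is fixed at half the most. Time passes only in rows, so rows that do not move let the fingers close. It gives the time, the measured TCP pose, the force, the opening and the grip force at its end, in the units of the state.
- bot.get_obs(): the state, without advancing time (a new reading comes with each control period).
- bot.capture(name): name is "side" or "top" or "wrist"; returns the picture (400x640x3 uint8, red, green, blue); there is no depth.
- bot.camera_model(name): a dict with "mtx" (3x3 intrinsics, pixels), "dist" ([k1, k2, p1, p2, k3] as OpenCV has them; the pictures are not rectified), "xyz" and "rotation" of the camera in the world. Camera axes: x right, y down, z forward; pixel columns grow to the right and rows downward; lengths in mm; the calibration is good to about 2 mm. A picture is of the moment at which its call begins: read the wrist's pose just before it. camera_model takes no time and is no camera call; for the wrist camera it gives the pose at the moment of the call.
- bot.close_job(): hands the job in; it is judged then, once.
The state is a dict: "time": time; "joint_positions": joint angles; "dq": joint speeds; "tau": joint torques, N m; "tool_pos": TCP position; "tcp_rot": TCP orientation; "contact_force": force on the tool from outside, world axes, zero at the start; "moment": the same for the moment, N m; "grip_width": finger opening in mm; "finger_force": force on a finger pad.
Only numpy, scipy, OpenCV 4.12 (cv2) and the standard library are available. Lean on these libraries where they do the work, as an engineer would, in place of code of your own. Each camera call takes 0.05 s, during which the arm holds its last target. There are 200 camera calls.

## Working session

There is one attempt and no reset: what is moved stays moved. The work goes in short steps, Python scripts to look and compute and a tool call to move; the robot and the scene stay as the last step left them, time stands still between calls to the robot, and variables do not carry over. Pictures are saved under pics/ and viewed, at most 10 in all, crops included, and the job is handed in when it is done.

Besides the shell and the picture viewer there is one more tool, called after "Call:" as a command line: name --argument value ..., lists and objects as JSON in quotes. servo_tool: Moves the arm, as the interface text tells. Its arguments: {"type":"object","properties":{"deltas":{"type":"array"},"fingers":{"type":"number"}},"required":["deltas"]}

```bash
ls; mkdir -p pics
python3 - <<'E'
from plant import bot
import cv2
o=bot.get_obs();print(o)
for n in("top","side"):
    im=bot.capture(n);cv2.imwrite(f"pics/{n}0.png",im[:,:,::-1]);m=bot.camera_model(n);print(n,m)
im=bot.capture("wrist");cv2.imwrite("pics/wrist0.png",im[:,:,::-1]);print(bot.camera_model("wrist"))
E
```

```text
pics
{'time': 0.0, 'joint_positions': array([ 1.02002706e+00,  3.42731429e-01,  1.52503369e+00, -3.92282079e-05,
        1.27541120e+00, -1.46004574e-01]), 'dq': array([-0.00140079,  0.00025779,  0.00075591, -0.00011396,  0.00088614,
       -0.00090713]), 'tau': array([-6.27962090e-04, -4.31254363e+01, -2.44211894e+01,  7.16717751e-02,
        5.62960468e-02, -1.46898501e-04]), 'tool_pos': array([206.49371089, 482.17883695, 197.53467221]), 'tcp_rot': array([-3.14002038e+00, -1.93289163e-04,  2.73683926e+00]), 'contact_force': array([-0.230315  ,  0.52794661, -0.40812548]), 'moment': array([ 0.0144923 , -0.04264562, -0.02586557]), 'finger_force': 0.0, 'grip_width': 91.8533057417934}
top {'mtx': array([[380.23685584,   0.        , 321.46495344],
       [  0.        , 380.23685584, 200.06137331],
       [  0.        ,   0.        ,   1.        ]]), 'dist': array([-0.05444135,  0.        ,  0.        ,  0.        ,  0.        ]), 'xyz': array([ 399.25020803,    3.89789209, 1058.65251198]), 'rotation': array([-2.99715935e+00,  3.99005784e-05, -1.59903528e+00])}
side {'mtx': array([[485.24411231,   0.        , 320.4665452 ],
       [  0.        , 485.24411231, 201.32219459],
       [  0.        ,   0.        ,   1.        ]]), 'dist': array([-0.0034146,  0.       ,  0.       ,  0.       ,  0.       ]), 'xyz': array([ 221.3372252 , -716.7909504 ,  749.36537171]), 'rotation': array([-2.24935303, -0.00241053, -0.40433043])}
{'mtx': array([[287.13784074,   0.        , 319.95965829],
       [  0.        , 287.13784074, 198.01711904],
       [  0.        ,   0.        ,   1.        ]]), 'dist': array([-0.04447274,  0.        ,  0.        ,  0.        ,  0.        ]), 'xyz': array([129.81571041, 515.53481248, 384.28730739]), 'rotation': array([2.83071444e+00, 1.71448696e-03, 1.16574135e+00])}
```

View pics/top0.png

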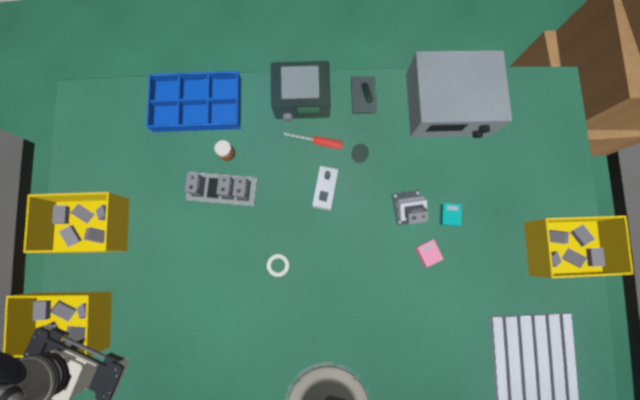

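View pics/side0.png

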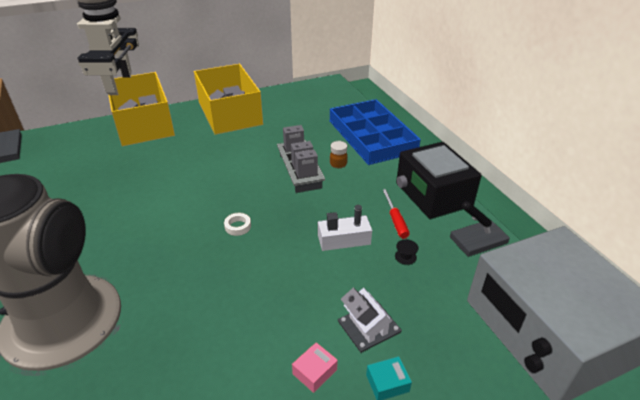

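The top view shows the shelf near (220,188) with its bare pad second from left. The stand is near (325,188), with the round gauge at its far end, and the cradle with the leaning connector is near (410,207). I'll zoom in on both views.

```bash
cat > h.py <<'E'
import numpy as np,cv2
from scipy.spatial.transform import Rotation as R
def ray(m,uv):
    p=cv2.undistortPoints(np.array([[uv]],float),m["mtx"],m["dist"])[0,0]
    return R.from_euler('xyz',m["rotation"]).apply([p[0],p[1],1])
def at(m,uv,z):
    d=ray(m,uv);return m["xyz"]+d*(z-m["xyz"][2])/d[2]
def proj(m,P):
    r=R.from_euler('xyz',m["rotation"]).inv();q=r.apply(np.atleast_2d(P)-m["xyz"])
    return cv2.projectPoints(q,np.zeros(3),np.zeros(3),m["mtx"],m["dist"])[0][:,0]
E
python3 - <<'E'
import cv2,numpy as np
t=cv2.imread("pics/top0.png");s=cv2.imread("pics/side0.png")
def c(im,x,y,w,h,f):return cv2.resize(im[y:y+h,x:x+w],None,fx=f,fy=f,interpolation=cv2.INTER_CUBIC)
M=np.zeros((600,800,3),np.uint8)
M[:250,:400]=c(t,180,165,80,50,5)
M[:300,400:]=c(t,300,160,80,60,5)
M[300:,:400]=c(t,380,180,80,60,5)
M[300:,400:]=c(s,310,200,100,75,4)
cv2.imwrite("pics/mos.png",M)
E
```

```text
(no output)
```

View pics/mos.png

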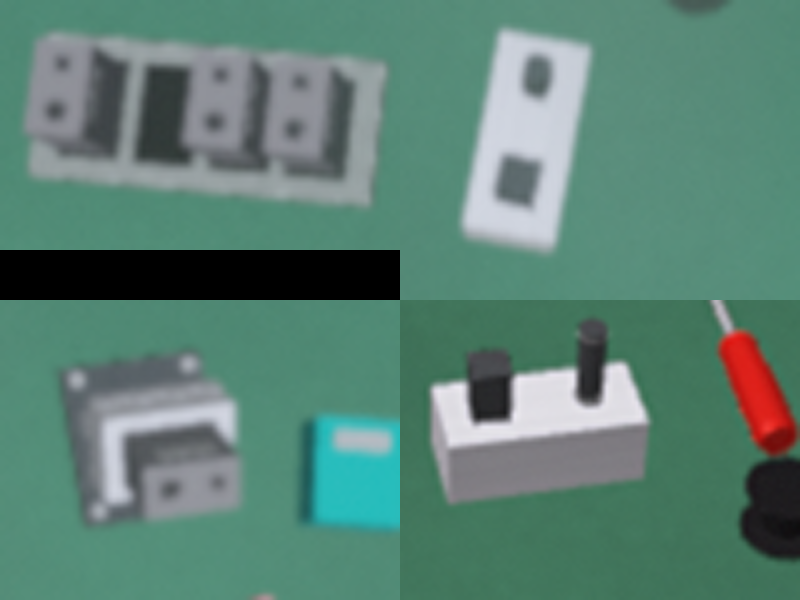

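The shelf order from left is connector, bare pad, connector, connector. The larger openings are on the lower-image side. In the cradle, the large opening is at image left (+y).

Run:
```python
from plant import bot
from h import *
m=bot.camera_model("top");s=bot.camera_model("side")
def T(x,y,ox,oy,px,py):return (px+(x-ox)/5,py+(y-oy)/5)
for n,(x,y),z in [("stA",(502,30),42),("stB",(590,45),42),("stC",(553,243),42),("stD",(462,230),42)]:
    print(n,at(m,T(x,y,400,0,300,160),z).round(1))
for n,(x,y),z in [("pad",(165,115),36),("c1",(64,85),94),("c2",(217,100),94),("c3",(297,105),94)]:
    print(n,at(m,T(x,y,0,0,180,165),z).round(1))
for n,(x,y),z in [("big",(171,489),86.7),("small",(218,482),86.7),("plA",(62,368),5),("plB",(195,352),5),("plC",(85,525),5)]:
    print(n,at(m,T(x,y,0,300,380,180),z).round(1))
w=bot.camera_model("wrist");o=bot.get_obs()
Rt=R.from_euler('xyz',o["tcp_rot"]);print("cam in tool",Rt.inv().apply(w["xyz"]-o["tool_pos"]),(Rt.inv()*R.from_euler('xyz',w["rotation"])).as_matrix().round(3), Rt.as_matrix().round(3))
```

```text
stA [641.4   0.   42. ]
stB [631.6 -47.9  42. ]
stC [523.1 -24.2  42. ]
stD [531.6  24.6  42. ]
pad [589.8 296.2  36. ]
c1 [596.3 332.8  94. ]
c2 [586.  252.6  94. ]
c3 [582.2 210.9  94. ]
big [ 487.7 -237.4   86.7]
small [ 490.6 -262.    86.7]
plA [ 565.2 -200.3    5. ]
plB [ 572.2 -276.2    5. ]
plC [ 476.5 -208.3    5. ]
cam in tool [ 8.36644742e+01  1.07447002e-01 -1.86560443e+02] [[-0.    -0.952 -0.306]
 [ 1.    -0.    -0.001]
 [ 0.001 -0.306  0.952]] [[-0.919  0.394 -0.001]
 [ 0.394  0.919 -0.001]
 [ 0.    -0.001 -1.   ]]
```

Call:
servo_tool --deltas '[[[-0.035,-0.019,0.002],[0,0,0]],[[-0.035,-0.019,0.002],[0,0,0]],[[-0.035,-0.019,0.002],[0,0,0]],[[-0.035,-0.019,0.002],[0,0,0]],[[-0.035,-0.019,0.002],[0,0,0]],[[-0.035,-0.019,0.002],[0,0,0]],[[-0.035,-0.019,0.002],[0,0,0]],[[-0.035,-0.019,0.002],[0,0,0]],[[-0.035,-0.019,0.002],[0,0,0]],[[-0.035,-0.019,0.002],[0,0,0]],[[-0.035,-0.019,0.002],[0,0,0]],[[-0.035,-0.019,0.002],[0,0,0]],[[-0.035,-0.019,0.002],[0,0,0]],[[-0.035,-0.019,0.002],[0,0,0]],[[-0.035,-0.019,0.002],[0,0,0]],[[-0.035,-0.019,0.002],[0,0,0]],[[0,0,0],[0,0,-5.4]],[[0,0,0],[0,0,-5.4]],[[0,0,0],[0,0,0]]]'

```text
time: 2.52
tool_pos: [601.6, -17.5, 165.8]
tcp_rot: [3.141, -0.001, 2.924]
contact_force: [-0.1, -0.0, 0.1]
grip_width: 91.9
finger_force: 0.0
```

```bash
cat >> h.py <<'E'
def shot(name):
    from plant import bot
    m=bot.camera_model("wrist");im=bot.capture("wrist")[:,:,::-1].copy();cv2.imwrite(f"pics/{name}.png",im)
    import pickle;pickle.dump((m,bot.get_obs()),open(f"pics/{name}.pkl","wb"));return im,m
def load(name):
    import pickle;m,o=pickle.load(open(f"pics/{name}.pkl","rb"));return cv2.imread(f"pics/{name}.png"),m,o
E
python3 -c "
from h import *
from plant import bot
im,m=shot('w1');o=bot.get_obs();print(o['time'],o['tool_pos'],np.degrees(o['tcp_rot']),o['joint_positions'].round(2))
print(proj(m,[[609,-18,92],[609,-18,42],[555,-6,76]]))"
```

```text
2.575 [601.61361431 -17.35847979 165.91303483] [-1.79999829e+02 -3.38323129e-02  1.67496794e+02] [-0.16  0.51  1.35  0.    1.28 -1.51]
[[321.07371767 205.35705573]
 [320.9300526  190.72633377]
 [321.14812173 145.17510403]]
```

View pics/w1.png

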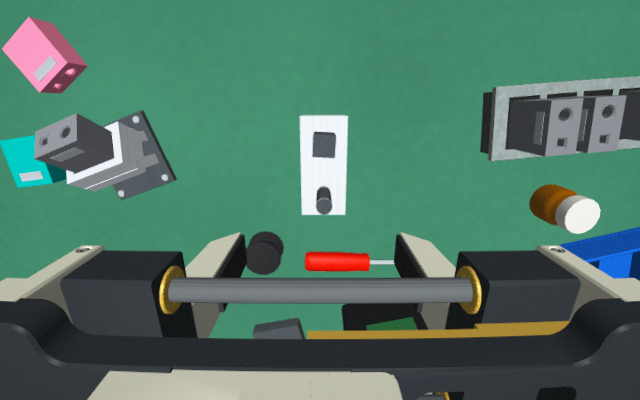

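The wrist view shows the gauge top at about (323,207) and the square gauge at (324,145). The cradle connector's face is at left with the opening near (60,138), and the shelf is at right. I'll zoom in to read these points precisely.

Run:
```python
import cv2,numpy as np
t=cv2.imread("pics/w1.png")
def c(x,y,w,h,f):return cv2.resize(t[y:y+h,x:x+w],None,fx=f,fy=f,interpolation=cv2.INTER_CUBIC)
M=np.zeros((600,800,3),np.uint8)
M[:,:350]=c(290,110,70,120,5)
M[:300,350:800]=c(30,105,90,60,5)
M[300:,350:]=c(485,75,150,100,3)
cv2.imwrite("pics/mos2.png",M)
```

```text
(no output)
```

View pics/mos2.png

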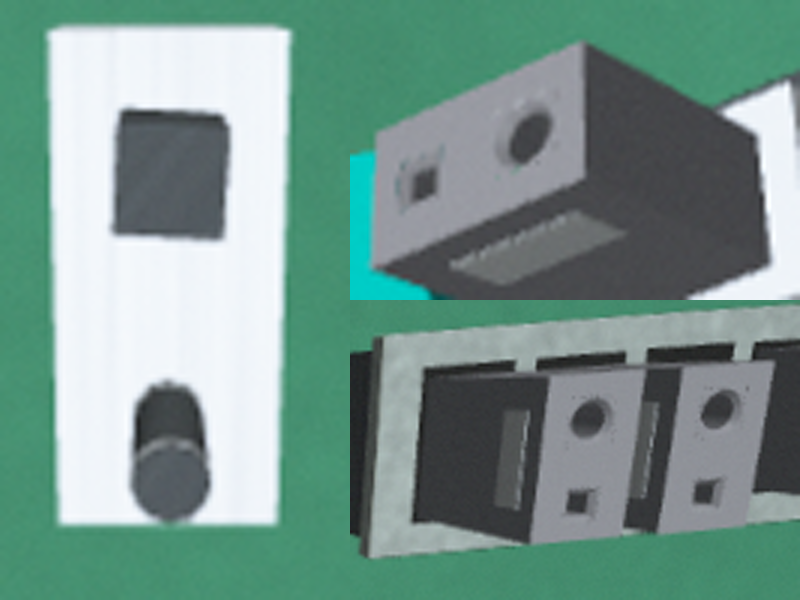

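```bash
cat > fit.py <<'E'
from h import *
from scipy.optimize import least_squares
im,m,o=load("w1")
p=lambda x,y:(30+(x-350+.5)/5-.5,105+(y+.5)/5-.5)
obj=np.array([[-15,25,58],[15,25,58],[-15,-25,58],[15,-25,58],[0,11,58],[0,-14,58]],float)
pix=np.array([p(585,42),p(585,183),p(378,130),p(372,268),p(525,132),p(420,183)])
def pose(q):
    C=R.from_euler('z',q[2])*R.from_euler('y',-q[3] if len(q)>3 else -np.pi/6);return C
def f(q):return (proj(m,pose(q).apply(obj)+[q[0],q[1],42])-pix).ravel()
s=least_squares(f,[510,-250,.1]);print("seat",s.x,np.degrees(s.x[2]),np.abs(s.fun).max())
s4=least_squares(f,[510,-250,.1,.52]);print("free tilt",s4.x,np.degrees(s4.x[2:]),s4.fun.round(1))
C=pose(s.x);print("mouth",C.apply([0,11,58])+[s.x[0],s.x[1],42],"z",C.apply([0,0,1]))
g=lambda x,y:(290+(x+.5)/5-.5,110+(y+.5)/5-.5)
print("gauge top",at(m,g(171,482),92))
st=[at(m,g(*c),42) for c in[(47,30),(291,30),(278,524),(58,524)]];print("stand",np.round(st,1),np.mean(st,0))
E
python3 fit.py
```

```text
seat [ 5.17994934e+02 -2.41571687e+02  9.18445364e-02] 5.262304309209952 1.1430226507835073
free tilt [ 5.20153958e+02 -2.42506498e+02  9.75512729e-02  5.71396385e-01] [ 5.58927622 32.73860129] [ 0.2 -0.1  0.3 -0.5 -0.2  0.3 -0.2  0.2 -0.   0.7 -0.2 -0.6]
mouth [ 488.10829154 -233.27779778   92.22947342] z [-0.49789263 -0.04585773  0.8660254 ]
gauge top [610.20414521 -15.58237478  92.        ]
stand [[524.3 -22.8  42. ]
 [535.3  26.9  42. ]
 [642.9   3.3  42. ]
 [631.9 -46.4  42. ]] [583.60316668  -9.7449224   42.        ]
```

Call:
servo_tool --deltas '[[[-0.0083,0.0036,0.014],[0,0,0]],[[0,0,0.019],[0,0,0]],[[0,0,0.019],[0,0,0]],[[0,0,0.019],[0,0,0]],[[0,0,0.019],[0,0,0]],[[0,0,0.019],[0,0,0]],[[0,0,0],[0,0,0]],[[0,0,0],[0,0,0]]]' --fingers 0.5

```text
time: 3.58
tool_pos: [611.1, -15.5, 57.4]
tcp_rot: [3.141, 0.001, 2.925]
contact_force: [-0.2, -0.8, 0.2]
grip_width: 46.0
finger_force: 0.0
```

Call:
servo_tool --deltas '[[[0,0,0],[0,0,0]],[[0,0,0],[0,0,0]],[[0,0,0],[0,0,0]],[[0,0,0],[0,0,0]],[[0,0,0],[0,0,0]],[[0,0,0],[0,0,0]],[[0,0,0],[0,0,0]]]' --fingers 0

```text
time: 4.45
tool_pos: [610.8, -15.7, 57.5]
tcp_rot: [3.141, 0.0, 2.925]
contact_force: [0.1, 0.4, 2.5]
grip_width: 14.3
finger_force: 30.0
```

Call:
servo_tool --deltas '[[[0,0,-0.015],[0,0,0]],[[0,0,-0.02],[0,0,0]],[[0,0,-0.025],[0,0,0]],[[0,0,-0.04],[0,0,0]],[[0.0178,-0.0416,-0.007],[0,0,0]],[[0.0178,-0.0416,-0.007],[0,0,0]],[[0.0178,-0.0416,-0.007],[0,0,0]],[[0.0178,-0.0416,-0.007],[0,0,0]],[[0.0178,-0.0416,-0.007],[0,0,0]],[[0.0178,-0.0416,-0.007],[0,0,0]],[[0,0,0],[0,0,-6]],[[0,0,0],[0,0,-6]],[[0,0,0],[0,0,-6]],[[0,0,0],[0,-6,0]],[[0,0,0],[0,-6,0]],[[0,0,0],[0,-6,0]],[[0,0,0],[0,-6,0]],[[0,0,0],[0,-6,0]],[[0,0,0],[0,0,0]]]'

```text
time: 6.82
tool_pos: [451.5, -236.4, 199.1]
tcp_rot: [3.14, 0.523, -3.047]
contact_force: [-0.1, -0.1, -1.0]
grip_width: 14.2
finger_force: 30.0
```

```bash
cat >> h.py <<'E'
def togo(P,Rt):
    from plant import bot
    o=bot.get_obs();Rc=R.from_euler('xyz',o["tcp_rot"])
    print("now",o["tool_pos"].round(1),"q",o["joint_positions"].round(2),"t",o["time"])
    print("shift in tool axes mm",Rc.inv().apply(np.array(P)-o["tool_pos"]).round(2),"turn deg",np.degrees((Rc.inv()*Rt).as_rotvec()).round(2))
def grasp(yaw,tilt=np.pi/6): # tool over connector, tool y along connector y, z along -zc
    return R.from_euler('z',yaw)*R.from_euler('y',-tilt)*R.from_euler('z',np.pi)*R.from_euler('x',np.pi)
E
python3 - <<'E'
from h import *
togo([453,-236.5,153.3],grasp(np.radians(5.4)))
print(grasp(0).as_matrix().round(2))
shot("w2")
E
```

```text
now [ 451.5 -236.4  199.1] q [-0.94  0.12  1.96  0.6   0.87 -2.96] t 6.825
shift in tool axes mm [21.57 -0.3  40.47] turn deg [ 0.11 -0.04  0.03]
[[-0.87  0.    0.5 ]
 [ 0.    1.    0.  ]
 [-0.5   0.   -0.87]]
```

View pics/w2.png

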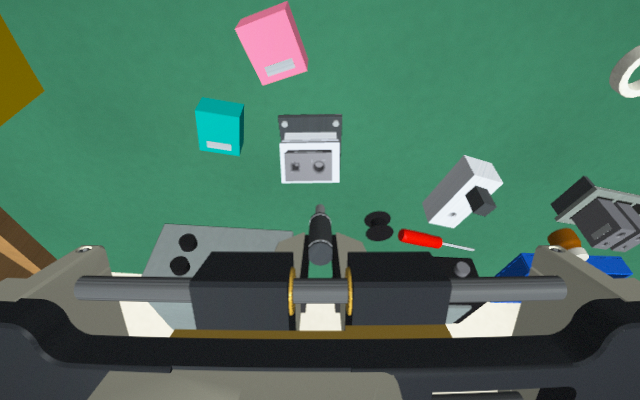

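The tool is aligned with the connector, with the pin tip at about (319,208) and the mouth at about (319,166). I'll move to about 25 mm above the mouth and measure there.

Call:
servo_tool --deltas '[[[0.0108,0,0.01],[0,0,0]],[[0.0108,0,0.01],[0,0,0]],[[0,0,0.01],[0,0,0]],[[0,0,0.01],[0,0,0]],[[0,0,0],[0,0,0]],[[0,0,0],[0,0,0]]]'

```text
time: 7.62
tool_pos: [454.4, -236.4, 154.0]
tcp_rot: [-3.141, 0.524, -3.043]
contact_force: [0.1, 0.8, -1.2]
grip_width: 14.0
finger_force: 30.0
```

Run:
```python
from h import *
togo([453,-236.5,153.3],grasp(np.radians(5.4)))
im,m=shot("w3")
cv2.imwrite("pics/w3c.png",cv2.resize(im[120:220,260:390],None,fx=6,fy=6,interpolation=cv2.INTER_CUBIC))
C=grasp(np.radians(5.4))
print(proj(m,[[488.1,-233.3,92.2]]))
```

```text
now [ 454.4 -236.4  154. ] q [-0.94  0.19  2.03  0.67  0.76 -3.07] t 7.625
shift in tool axes mm [ 1.55 -0.01 -0.11] turn deg [0.11 0.01 0.21]
[[319.5779496  197.36331698]]
```

View pics/w3c.png

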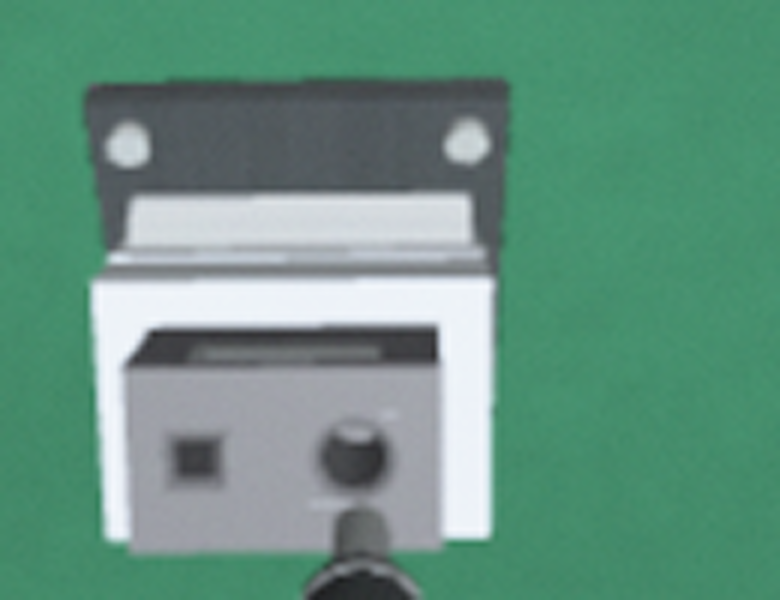

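```bash
cat > fit3.py <<'E'
from h import *
from scipy.optimize import least_squares
im,m,o=load("w3")
p=lambda x,y:(260+(x+.5)/6-.5,120+(y+.5)/6-.5)
obj=np.array([[15,25,58],[15,-25,58],[-15,25,58],[-15,-25,58],[0,11,58],[0,-14,58]],float)
# image up is world -x?  cam x ~ tool y; top edge of face sits next to the seen side strip
px=[(440,367),(125,367),(442,552),(130,552)]
for name,sx in(("a",1),("b",-1)):
    ob=obj.copy();ob[:4,0]*=sx
    pix=np.array([p(*c) for c in px+[(355,457),(196,460)]])
    P=lambda q:R.from_euler('z',q[2])*R.from_euler('y',-q[3])
    f=lambda q:(proj(m,P(q).apply(ob)+[q[0],q[1],42+q[4]])-pix).ravel()
    F=lambda q:np.r_[f(q),(q[3]-np.pi/6)/.01,q[4]/1.]
    s=least_squares(F,[518,-242,.1,.52,0]);C=P(s.x)
    print(name,s.x.round(3),np.degrees(s.x[2:4]),f(s.x).round(1),"mouth",C.apply([0,11,58])+[s.x[0],s.x[1],42+s.x[4]])
Rt=R.from_euler('xyz',o["tcp_rot"])
t=lambda x,y,z:o["tool_pos"]+Rt.apply([x,y,z])
Q=proj(m,[t(4,0,45.5),t(0,4,45.5),t(0,-4,45.5),t(0,0,45.5),t(0,8,15.5),t(0,-8,15.5),t(8,0,15.5)])
print("tip +x,+y,-y,0; shoulder +y,-y,+x in crop px",((Q-[260,120])*6+2.5).round(0).tolist())
E
python3 fit3.py
```

```text
a [ 5.25048e+02 -2.42837e+02  7.00000e-02  4.85000e-01 -8.66200e+00] [ 4.0025292  27.79211741] [ -1.   31.5   1.4  30.6  -0.2 -28.   -0.1 -29.   -0.5   2.2   0.5   1.2] mouth [ 497.30308249 -233.75121743   84.64699267]
b [ 5.17031e+02 -2.42169e+02  1.03000e-01  5.25000e-01 -2.78000e-01] [ 5.90104763 30.0757038 ] [ 0.9 -0.1 -0.8  0.1  0.2 -0.3 -0.2 -0.2 -0.   0.5 -0.2  0.1] mouth [ 486.98820722 -234.21550615   91.91302585]
tip +x,+y,-y,0; shoulder +y,-y,+x in crop px [[361.0, 504.0], [388.0, 531.0], [333.0, 531.0], [361.0, 531.0], [424.0, 611.0], [297.0, 611.0], [360.0, 552.0]]
```

Call:
servo_tool --deltas '[[[0,0,0],[0,0,7]],[[0,0,0],[0,0,7]],[[0,0,0],[0,0,7]],[[0,0,0],[0,0,0]],[[0,0,0],[0,0,0]]]'

```text
time: 8.3
tool_pos: [454.1, -236.5, 154.0]
tcp_rot: [2.939, 0.487, 2.825]
contact_force: [0.6, 0.8, 0.1]
grip_width: 14.1
finger_force: 30.0
```

Run:
```python
from h import *
y=np.radians(5.7)
zc=grasp(y).apply([0,0,-1])
togo(np.array([487.0,-234.2,92.])+zc*48,grasp(y)*R.from_euler('z',21,degrees=True))
```

```text
now [ 454.1 -236.5  154. ] q [-0.94  0.19  2.03  0.68  0.76 -2.7 ] t 8.3
shift in tool axes mm [ 1.93 -1.73 22.18] turn deg [-0.06  0.04  0.06]
```

Call:
servo_tool --deltas '[[[0.0019,-0.0017,0.006],[0,0,0]],[[0,0,0.008],[0,0,0]],[[0,0,0.006],[0,0,0]],[[0,0,0.003],[0,0,0]],[[0,0,0.003],[0,0,0]],[[0,0,0.003],[0,0,0]],[[0,0,0],[0,0,0]]]'

```text
time: 9.18
tool_pos: [466.5, -236.0, 127.3]
tcp_rot: [2.937, 0.485, 2.822]
contact_force: [0.5, -0.3, 0.2]
grip_width: 13.6
finger_force: 30.0
```

Run:
```python
from h import *
y=np.radians(5.7)
zc=grasp(y).apply([0,0,-1])
togo(np.array([487.0,-234.2,92.])+zc*15.5,grasp(y)*R.from_euler('z',21,degrees=True))
im,m=shot("w4")
cv2.imwrite("pics/w4c.png",cv2.resize(im[130:230,260:390],None,fx=6,fy=6,interpolation=cv2.INTER_CUBIC))
```

```text
now [ 466.5 -236.   127.3] q [-0.91  0.25  2.04  0.73  0.69 -2.75] t 9.175
shift in tool axes mm [-0.22 -0.2  25.33] turn deg [-0.03  0.01 -0.08]
```

Call:
servo_tool --deltas '[[[0,0,0.005],[0,0,0]],[[0,0,0.005],[0,0,0]],[[0,0,0.005],[0,0,0]],[[0,0,0.005],[0,0,0]],[[0,0,0.004],[0,0,0]],[[0,0,0],[0,0,0]]]'

```text
time: 9.98
tool_pos: [478.5, -234.7, 106.3]
tcp_rot: [2.937, 0.485, 2.822]
contact_force: [-0.2, -0.3, -0.8]
grip_width: 13.9
finger_force: 30.0
```

Call:
servo_tool --deltas '[[[0,0,0.001],[0,0,0]],[[0,0,0.001],[0,0,0]],[[0,0,0],[0,0,0]]]'

```text
time: 10.35
tool_pos: [479.5, -234.8, 105.0]
tcp_rot: [2.938, 0.486, 2.822]
contact_force: [0.0, -0.0, -0.4]
grip_width: 14.2
finger_force: 30.0
```

Not touching yet, so I'll advance in small steps until the shoulder bears.

Call:
servo_tool --deltas '[[[0,0,0.001],[0,0,0]],[[0,0,0.001],[0,0,0]],[[0,0,0],[0,0,0]]]'

```text
time: 10.72
tool_pos: [481.0, -235.1, 104.3]
tcp_rot: [2.938, 0.488, 2.822]
contact_force: [-4.0, 1.0, 8.0]
grip_width: 14.1
finger_force: 30.1
```

Call:
servo_tool --deltas '[[[0,0,0.0003],[0,0,0]],[[0,0,0],[0,0,0]],[[0,0,0],[0,0,0]],[[0,0,0],[0,0,0]],[[0,0,0],[0,0,0]],[[0,0,0],[0,0,0]]]'

```text
time: 11.48
tool_pos: [481.2, -235.2, 104.3]
tcp_rot: [2.938, 0.488, 2.822]
contact_force: [-4.3, 1.7, 9.8]
grip_width: 14.5
finger_force: 30.1
```

Run:
```python
from h import *
y=np.radians(5.7)
zc=grasp(y).apply([0,0,-1])
togo(np.array([487.0,-234.2,92.])+zc*15.5,grasp(y)*R.from_euler('z',21,degrees=True))
im,m=shot("w5")
cv2.imwrite("pics/w5c.png",cv2.resize(im[130:230,260:390],None,fx=6,fy=6,interpolation=cv2.INTER_CUBIC))
```

```text
now [ 481.2 -235.2  104.3] q [-0.88  0.31  2.04  0.79  0.63 -2.79] t 11.475
shift in tool axes mm [ 1.11 -0.03 -1.93] turn deg [-0.07  0.15 -0.05]
```

View pics/w5c.png

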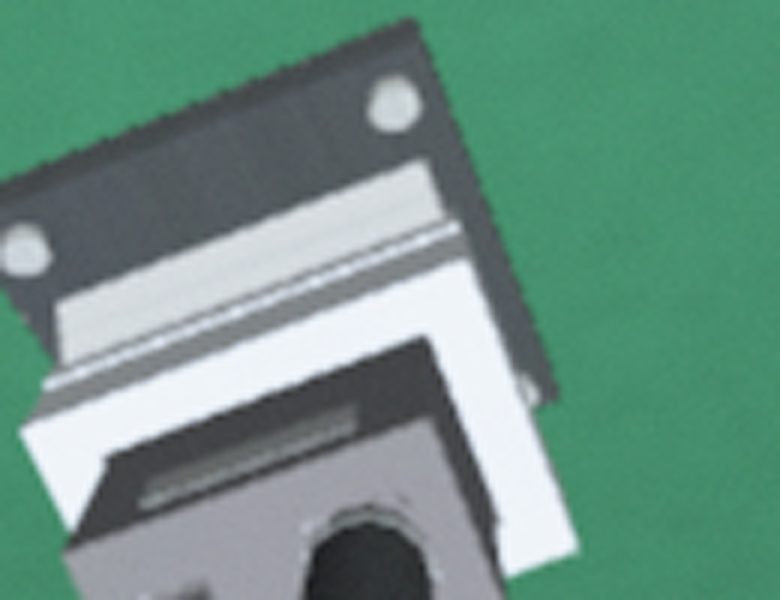

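The handle's shoulder sits on the face around the large opening, about (367,520) in the crop. There is a steady axial force of about 10 N, so the gauge is home and was held for more than 0.7 s. Now I'll withdraw it.

Call:
servo_tool --deltas '[[[0,0,-0.005],[0,0,0]],[[0,0,-0.008],[0,0,0]],[[0,0,-0.01],[0,0,0]],[[0,0,-0.015],[0,0,0]],[[0,0,-0.02],[0,0,0]],[[0,0,-0.03],[0,0,0]],[[0,0,0],[0,0,0]]]'

```text
time: 12.4
tool_pos: [436.7, -240.2, 181.4]
tcp_rot: [2.941, 0.489, 2.822]
contact_force: [-1.3, -0.1, -0.9]
grip_width: 13.9
finger_force: 30.0
```

Run:
```python
from h import *
togo([611,-15.6,157.5],R.from_euler('xyz',[180,0,167.5],degrees=True))
shot("w6")
```

```text
now [ 436.7 -240.2  181.4] q [-0.98  0.13  2.01  0.63  0.84 -2.68] t 12.4
shift in tool axes mm [-72.7  249.46 117.85] turn deg [ 9.85 28.46 -2.84]
```

Call:
servo_tool --deltas '[[[0,0,0],[1.97,5.69,-0.57]],[[0,0,0],[1.97,5.69,-0.57]],[[0,0,0],[1.97,5.69,-0.57]],[[0,0,0],[1.97,5.69,-0.57]],[[0,0,0],[1.97,5.69,-0.57]],[[-0.0203,0.0428,0],[0,0,0]],[[-0.0203,0.0428,0],[0,0,0]],[[-0.0203,0.0428,0],[0,0,0]],[[-0.0203,0.0428,0],[0,0,0]],[[-0.0203,0.0428,0],[0,0,0]],[[-0.0203,0.0428,0.024],[0,0,0]],[[0,0,0.02],[0,0,0]],[[0,0,0],[0,0,0]],[[0,0,0],[0,0,0]]]'

```text
time: 14.2
tool_pos: [611.0, -14.4, 135.8]
tcp_rot: [3.138, -0.003, 2.925]
contact_force: [0.6, -0.4, -0.9]
grip_width: 13.8
finger_force: 30.0
```

Run:
```python
from h import *
togo([610.9,-15.7,92.],R.from_euler('xyz',[180,0,167.5],degrees=True))
im,m=shot("w7")
from plant import bot
o=bot.get_obs();Rt=R.from_euler('xyz',o["tcp_rot"])
t=lambda x,y,z:o["tool_pos"]+Rt.apply([x,y,z])
Q=proj(m,[t(4,0,45.5),t(4,0,43.5),t(8,0,15.5),t(8,0,13.5),[611,-15.7,42]])
c=im[120:220,260:390];print(((Q-[260,120])*6+2.5).round(0).tolist())
cv2.imwrite("pics/w7c.png",cv2.resize(c,None,fx=6,fy=6,interpolation=cv2.INTER_CUBIC))
```

```text
now [611.  -14.4 135.8] q [-0.15  0.55  1.36  0.    1.23 -1.51] t 14.2
shift in tool axes mm [-0.32 -1.4  43.8 ] turn deg [ 0.19 -0.17  0.07]
[[361.0, 508.0], [361.0, 512.0], [360.0, 556.0], [360.0, 561.0], [353.0, 438.0]]
```

View pics/w7c.png

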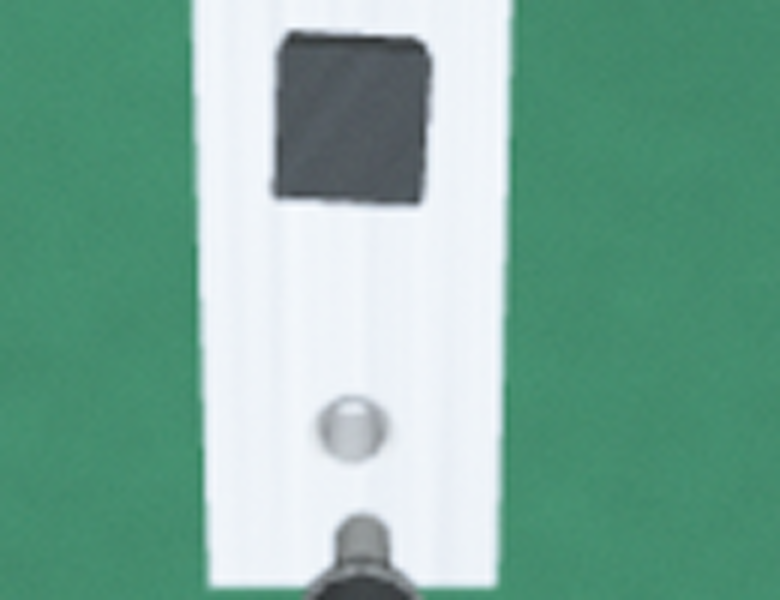

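The hole centre is at (352,430) in the crop, about 1.2 mm toward tool +x from my earlier estimate. The tip is at (361,513), so the gauge slipped about 2 mm in the grip. I'll correct for both and go down.

Call:
servo_tool --deltas '[[[0.0009,-0.0015,0.01],[0,0,0]],[[0,0,0.012],[0,0,0]],[[0,0,0.012],[0,0,0]],[[0,0,0.01],[0,0,0]],[[0,0,0.005],[0,0,0]],[[0,0,0.005],[0,0,0]],[[0,0,0.003],[0,0,0]],[[0,0,0],[0,0,0]]]'

```text
time: 15.25
tool_pos: [609.6, -15.3, 78.6]
tcp_rot: [3.138, -0.003, 2.925]
contact_force: [0.3, 0.3, 0.1]
grip_width: 14.2
finger_force: 30.0
```

Tip is about 7 mm in and free. Continuing down to the shoulder.

Call:
servo_tool --deltas '[[[0,0,0.005],[0,0,0]],[[0,0,0.005],[0,0,0]],[[0,0,0.005],[0,0,0]],[[0,0,0.005],[0,0,0]],[[0,0,0.002],[0,0,0]],[[0,0,0],[0,0,0]]]'

```text
time: 16.0
tool_pos: [609.9, -15.2, 57.4]
tcp_rot: [3.138, -0.002, 2.925]
contact_force: [-1.0, -0.3, 4.0]
grip_width: 14.1
finger_force: 30.0
```

Call:
servo_tool --deltas '[[[0,0,0.0008],[0,0,0]],[[0,0,0.0008],[0,0,0]],[[0,0,0],[0,0,0]]]'

```text
time: 16.38
tool_pos: [610.6, -15.4, 57.2]
tcp_rot: [3.138, 0.0, 2.925]
contact_force: [-3.0, -0.2, 12.7]
grip_width: 14.0
finger_force: 30.0
```

Call:
servo_tool --deltas '[[[0,0,0],[0,0,0]],[[0,0,0],[0,0,0]],[[0,0,0],[0,0,0]],[[0,0,0],[0,0,0]],[[0,0,-0.01],[0,0,0]],[[0,0,-0.02],[0,0,0]],[[0,0,-0.04],[0,0,0]],[[0,0,-0.04],[0,0,0]],[[0,0,0],[0,0,0]],[[0,0,0],[0,0,0]]]' --fingers 0.7

```text
time: 17.62
tool_pos: [609.4, -15.5, 164.9]
tcp_rot: [3.138, -0.003, 2.925]
contact_force: [-0.1, 0.1, -0.2]
grip_width: 64.0
finger_force: 0.0
```

Run:
```python
from h import *
im,m=shot("w8")
a,ma,_=load("w1")
# dark blob area of round handle on the stand's white top
for n,I,M in(("w1",a,ma),("w8",im,m)):
    Q=proj(M,[[610.2,-15.6,92],[610.2,-15.6,42]]).round(1)
    x,y=Q[0].astype(int);g=cv2.cvtColor(I[y-30:y+20,x-20:x+20],cv2.COLOR_BGR2GRAY)
    k,l,s,c=cv2.connectedComponentsWithStats((g<100).astype(np.uint8))
    for i in range(1,k):
        if s[i,4]>60:print(n,Q.tolist(),s[i]+[x-20,y-30,0,0,0],c[i]+[x-20,y-30])
    # prediction of outline for gauge fully down, centred
    th=np.linspace(0,2*np.pi,60);P=np.r_[np.c_[610.2+8*np.cos(th),-15.6+8*np.sin(th),0*th+92],np.c_[610.2+8*np.cos(th),-15.6+8*np.sin(th),0*th+42]]
    q=proj(M,P);print("pred box",q.min(0),q.max(0))
togo([0,0,0],R.identity())
```

```text
w1 [[323.8, 206.0], [323.2, 191.3]] [317 188  15  26 299] [323.50167224 200.35451505]
pred box [315.45717337 184.42881269] [332.10495543 213.78665507]
w8 [[319.8, 199.3], [319.7, 185.5]] [313 180  15  13 117] [319.97435897 185.84615385]
w8 [[319.8, 199.3], [319.7, 185.5]] [313 192  15  14 169] [320.09467456 198.17159763]
pred box [311.41101832 178.56242886] [328.24009595 207.21605765]
now [609.1 -15.5 164.2] q [-0.15  0.53  1.33  0.    1.29 -1.51] t 17.675
shift in tool axes mm [ 597.41 -116.35  166.61] turn deg [ 19.44 178.7    0.33]
```

The gauge outline is the same as at the start (26 px tall), so it is fully down. Next I'll go to the connector with the hand turned half round, because joint 6 was near its limit.

Call:
servo_tool --deltas '[[[0.0164,-0.0433,-0.006],[0,0,0]],[[0.0164,-0.0433,-0.006],[0,0,0]],[[0.0164,-0.0433,-0.006],[0,0,0]],[[0.0164,-0.0433,-0.006],[0,0,0]],[[0.0164,-0.0433,-0.006],[0,0,0]],[[0.0164,-0.0433,-0.006],[0,0,0]],[[0,0,0],[0,0,10]],[[0,0,0],[0,0,10]],[[0,0,0],[0,0,10]],[[0,0,0],[0,0,10]],[[0,0,0],[0,0,10]],[[0,0,0],[0,0,10]],[[0,0,0],[0,0,10]],[[0,0,0],[0,0,10]],[[0,0,0],[0,0,10]],[[0,0,0],[0,0,10]]]' --fingers 1

```text
time: 19.68
tool_pos: [457.3, -247.9, 199.1]
tcp_rot: [-3.135, -0.003, 1.174]
contact_force: [0.5, 0.0, -0.5]
grip_width: 92.3
finger_force: 0.0
```

Call:
servo_tool --deltas '[[[0,0,0],[0,0,10]],[[0,0,0],[0,0,10]],[[0,0,0],[0,0,10]],[[0,0,0],[0,0,10]],[[0,0,0],[0,0,10]],[[0,0,0],[0,0,10]],[[0,0,0],[0,6,0]],[[0,0,0],[0,6,0]],[[0,0,0],[0,6,0]],[[0,0,0],[0,6,0]],[[0,0,0],[0,6,0]],[[0,0,0],[0,0,0]],[[0,0,0],[0,0,0]]]'

```text
time: 21.3
tool_pos: [457.9, -248.5, 200.3]
tcp_rot: [-3.136, -0.52, 0.129]
contact_force: [0.8, 0.6, -0.1]
grip_width: 91.9
finger_force: 0.0
```

Run:
```python
from h import *
y=np.radians(5.7);G=grasp(y)*R.from_euler('z',180,degrees=True);zc=G.apply([0,0,-1])
O=np.array([517,-242.2,42])
togo(O+zc*110,G);togo(O+zc*26,G)
```

```text
now [ 457.9 -248.5  200.3] q [-0.95  0.15  1.92  0.59  0.91  0.15] t 21.3
shift in tool axes mm [-2.744e+01  4.000e-02  5.689e+01] turn deg [-1.15  0.2   1.48]
now [ 457.9 -248.5  200.3] q [-0.95  0.15  1.92  0.59  0.91  0.15] t 21.3
shift in tool axes mm [-27.17   1.73 140.87] turn deg [-1.15  0.2   1.48]
```

Call:
servo_tool --deltas '[[[0,0,0],[-1.15,0.2,1.48]],[[-0.0138,-0.0002,0],[0,0,0]],[[-0.0138,-0.0002,0],[0,0,0]],[[0,0,0.02],[0,0,0]],[[0,0,0.02],[0,0,0]],[[0,0,0.017],[0,0,0]],[[0,0,0],[0,0,0]]]'

```text
time: 22.18
tool_pos: [462.8, -246.4, 136.5]
tcp_rot: [-3.14, -0.524, 0.1]
contact_force: [-0.1, -0.3, -0.2]
grip_width: 92.2
finger_force: 0.0
```

Run:
```python
from h import *
y=np.radians(5.7);G=grasp(y)*R.from_euler('z',180,degrees=True);zc=G.apply([0,0,-1])
O=np.array([517,-242.2,42])
togo(O+zc*26,G)
im,m=shot("w9")
obj=np.array([[15,25,58],[15,-25,58],[-15,25,58],[-15,-25,58],[0,11,58],[0,-14,58]],float)
C=R.from_euler('z',y)*R.from_euler('y',-np.pi/6)
q=proj(m,C.apply(obj)+O)
for a in q:cv2.drawMarker(im,(int(a[0]*4+.5),int(a[1]*4+.5)),(0,0,255)) if 0 else None
b=cv2.resize(im[100:250,220:420],None,fx=4,fy=4,interpolation=cv2.INTER_CUBIC)
for a in q:cv2.drawMarker(b,tuple(((a-[220,100])*4+1.5).round().astype(int).tolist()),(0,0,255),0,9,1)
cv2.imwrite("pics/w9c.png",b)
```

```text
now [ 462.8 -246.4  136.5] q [-0.93  0.24  2.02  0.71  0.73  0.03] t 22.175
shift in tool axes mm [-0.25  1.41 82.99] turn deg [-0.11 -0.02  0.05]
```

View pics/w9c.png

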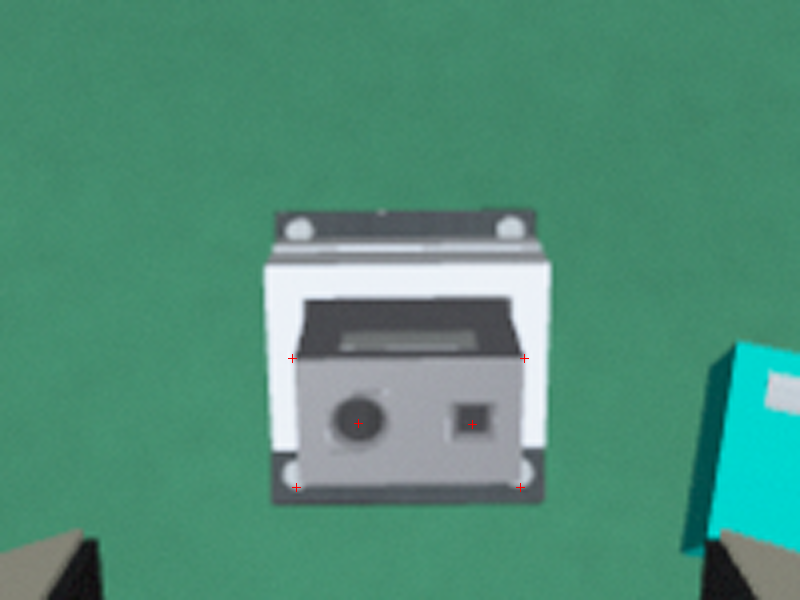

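The predicted corners and opening centres (red marks) fall on the connector's face within about a pixel, for example the large opening at (358,422). I'll narrow the fingers a little, descend and grip.

Call:
servo_tool --deltas '[[[-0.0002,0.0014,0.008],[0,0,0]],[[0,0,0.015],[0,0,0]],[[0,0,0.015],[0,0,0]],[[0,0,0.015],[0,0,0]],[[0,0,0.015],[0,0,0]],[[0,0,0.015],[0,0,0]],[[0,0,0],[0,0,0]],[[0,0,0],[0,0,0]]]' --fingers 0.8

```text
time: 23.22
tool_pos: [504.0, -244.7, 65.4]
tcp_rot: [3.141, -0.525, 0.1]
contact_force: [-0.2, -1.0, 0.1]
grip_width: 73.7
finger_force: 0.0
```

Call:
servo_tool --deltas '[[[0,0,0],[0,0,0]],[[0,0,0],[0,0,0]],[[0,0,0],[0,0,0]],[[0,0,0],[0,0,0]],[[0,0,0],[0,0,0]]]' --fingers 0

```text
time: 23.85
tool_pos: [503.5, -241.1, 66.9]
tcp_rot: [-3.136, -0.527, 0.101]
contact_force: [-18.0, 14.5, 30.2]
grip_width: 32.6
finger_force: 33.4
```

The grip width reads 32.6 mm where it should be about 50, and there is a side force. I'll check the state numerically before doing anything.

Run:
```python
from h import *
from plant import bot
im,m=shot("w10")
o=bot.get_obs();print(o["tool_pos"],o["contact_force"],o["moment"],o["grip_width"],o["finger_force"],o["tau"].round(1))
y=np.radians(5.7)
C=R.from_euler('z',y)*R.from_euler('y',-np.pi/6)
O=np.array([517,-242.2,42])
obj=np.array([[15,25,58],[15,-25,58],[-15,25,58],[-15,-25,58],[0,11,58],[0,-14,58]],float)
print(proj(m,C.apply(obj)+O).round(1))
# coarse map of colours around
hsv=cv2.cvtColor(im,cv2.COLOR_BGR2HSV)
for v in range(110,300,6):
    print(v,''.join('g' if 35<hsv[v,u,0]<85 and hsv[v,u,1]>90 else 't' if 85<=hsv[v,u,0]<100 and hsv[v,u,1]>120 else '#' if hsv[v,u,2]<60 else '+' if hsv[v,u,2]<130 else 'o' if hsv[v,u,2]<200 else 'W' for u in range(200,440,3)))
```

```text
[ 503.41135031 -240.94294738   66.89141374] [-14.07333153  13.59892981  25.56355561] [1.82641302 0.37168579 1.02099346] 32.79147315555173 31.86621963250218 [ -2.7 -27.6 -19.7   1.2  -4.   -0. ]
[[282.1 227.4]
 [366.2 227.8]
 [284.  271.4]
 [363.7 271.7]
 [306.  250.2]
 [346.9 250.3]]
110 gggggggggggggggggggggggggggggggggggggggggggggggggggggggggggggggggggggggggggggggg
116 gggggggggggggggggggggggggggggggggggggggggggggggggggggggggggggggggggggggggggggggg
122 gggggggggggggggggggggggggggggggggggggggggggggggggggggggggggggggggggggggggggggggg
128 gggggggggggggggggggggggggggggggggggggggggggggggggggggggggggggggggggggggggggggggg
134 gggggggggggggggggggggggggggggggggggggggggggggggggggggggggggggggggggggggggggggggg
140 gggggggggggggggggggggggggggggggggggggggggggggggggggggggggggggggggggggggggggggggg
146 gggggggggggggggggggggggggggggggggggggggggggggggggggggggggggggggggggggggggggggggg
152 gggggggggggggggggggggggggggggggggggggggggggggggggggggggggggggggggggggggggggggggg
158 gggggggggggggggggggggggggggggggggggggggggggggggggggggggggggggggggggggggggggggggg
164 gggggggggggggggggggggggggggggggggggggggggggggg
[... 1204 characters left out ...]
ogggggggggggtttttttt
254 ######################+ooooo+##+oooo++++ooooooooo+##+ooooo+#####################
260 ######################+ooooo###+ooooooooooooooooo+###ooooo+#####################
266 #####################+#oooo+###+ooooooooooooooooo+###+oooo######################
272 ####################+++oooo####ggggggggggggggggggg####oooo+++###################
278 ####################o+++++#####+++++++++++++++++++####+++#++o###################
284 ##+################+o+++++++++++++++++++++++++++++++++++++++o+#+++++++++++++++++
290 ++++++++++++++++++#oo+++++++++++++++++++++++++++++++++++++++oo#+++++++++++++++++
296 ++++++++++++++++++#WoooooooooooooooooooooooooooooooooooooooooW#+++++++++++++++++
```

Run:
```python
from h import *
for n,rs in(("w10",range(194,290,3)),):
    im,m,o=load(n);hsv=cv2.cvtColor(im,cv2.COLOR_BGR2HSV)
    for v in rs: print(v,''.join('.' if 35<hsv[v,u,0]<85 and hsv[v,u,1]>90 else 't' if 85<=hsv[v,u,0]<100 and hsv[v,u,1]>120 else '%x'%(hsv[v,u,2]//16) for u in range(256,392)))
```

```text
194 ...................effffffffffffffffffffffffffffffffffffffffffffffffffffffffffffffffffffffffffffffffffffffffffffffffe...................
197 ...................dffffffffffffffffffffffffffffffffffffffffffffffffffffffffffffffffffffffffffffffffffffffffffffffffd...................
200 ...................dffffffffffffedddddddddddddddddddddddddddddddcbbbbbbbbbbbbbbbbbbbbbbbbbbbbbbbb989889cffffffffffffc...................
203 ...................cffffffffffffb765454444444554444444444454454444444444545445445445444444444445445444449effffffffffc...................
206 ...................befffffffffffb76544544544445454444454454445545444554445445445445445455445544444445444447effffffffb...................
209 ...................befffffffffffd6655545444544445444444444444444454545554444444554444545444444445444444444447dffffffb...................
212 ....................efffffffffffd665444454445445444455454545444444445444444444444444445444445555554455454444447cfffea...................
215 ....................dfffffffffffd8654444444454444555666666666666666676777777766777777777777777777655455445444
[... 2711 characters left out ...]
11378875555568888888887511111111111..........................................................3111111111116888888888866666689962222122112
278 125aa865433333333333333222222222222344444444444444444444.444444444444444444444444444444444444322232222222334333333333344467aab5211212212
281 149ba76555555555555555555555554545555555555555555555544455555455445455545454555554555555455555554555555555555555555555554568bc9311122222
284 15ddb65555555655555565555555555555555555555555555555555555555555555555555555555555555555555555555555555555555555555555555568bdd411244444
287 27eeb65666666666666666666666666666666666666666666666666666666666665666666666566666666656656666666666666666666666666666666667cdd822134444
```

The fine map shows what happened. The connector's top was pushed sideways about 5 mm, with one fingertip over the face, so the fingers did not straddle it properly. I'll open, back off slightly and re-measure.

Call:
servo_tool --deltas '[[[0,0,0],[0,0,0]],[[0,0,0],[0,0,0]],[[0,0,0],[0,0,0]],[[0,0,0],[0,0,0]],[[0,0,0],[0,0,0]],[[0,0,0],[0,0,0]]]' --fingers 0.9

```text
time: 24.65
tool_pos: [503.9, -244.8, 65.2]
tcp_rot: [3.141, -0.525, 0.1]
contact_force: [-0.1, -0.1, -0.2]
grip_width: 81.9
finger_force: 0.0
```

Run:
```python
from h import *
from plant import bot
im,m=shot("w11");o=bot.get_obs();print(o["tool_pos"],o["tcp_rot"],o["grip_width"],o["contact_force"])
y=np.radians(5.7)
C=R.from_euler('z',y)*R.from_euler('y',-np.pi/6)
O=np.array([517,-242.2,42])
obj=np.array([[15,25,58],[15,-25,58],[-15,25,58],[-15,-25,58],[0,11,58],[0,-14,58]],float)
print(proj(m,C.apply(obj)+O).round(1))
hsv=cv2.cvtColor(im,cv2.COLOR_BGR2HSV)
for v in range(194,292,3): print(v,''.join('.' if 35<hsv[v,u,0]<85 and hsv[v,u,1]>90 else 't' if 85<=hsv[v,u,0]<100 and hsv[v,u,1]>120 else '%x'%(hsv[v,u,2]//16) for u in range(236,404)))
```

```text
[ 503.89707852 -244.74607142   65.24559862] [ 3.14126745 -0.52524023  0.10010106] 82.87942945954079 [-1.24230122  0.31331134  0.03623218]
[[275.6 227.5]
 [360.5 227.5]
 [278.  271.8]
 [358.3 271.8]
 [299.9 250.3]
 [341.2 250.3]]
194 .................................dfffffffffffffffffffffffffffffffffffffffffffffffffffffffffffffffffffffffffffffffffffffffffffffffffd....................................
197 .................................cfffffffffffffffffffffffffffffffffffffffffffffffffffffffffffffffffffffffffffffffffffffffffffffffffd....................................
200 .................................cffffffffffffebbbbbbbbbbbbbbbbba99988888988888988888888766666666666666666666654544446aefffffffffffc....................................
203 .................................befffffffffffd6544444445445444444544444444545545445554544445554545455445444445444544447cffffffffffc....................................
206 ..................................efffffffffffd8654444544445445445544554454455445545544444554444544544554444444545445444449efffffffb....................................
209 ..
[... 4137 characters left out ...]
33333323
281 555555555555555555555555555555555555555555555555555555545555455555555555555554555554454455445544555555555545555555455555545455555555545555555555555555555555555555555555
284 666666666666665666666666655655555555555556555555555555555555555555555555555555555555555555555555555555555555555555555555555555555555555555555555555555555555555555555555
287 666666666666666666666666666666666666666666666666666666666666666666666666566656666666666666666666666666566566656666666666666666666666666666666666666666666666666666666666
290 777777777777777777777777777777777777777777777777777777777777777777777777777777777777777777777777777777777777777777777777777777777777777777777777777777777777777777777777
```

From the finger outlines (tip centre x = 0.3 mm, depth about 157 mm from the camera), the visible fingertips are about 30 mm behind the reported TCP. They only just reached past the face and nudged the connector sideways. I'll fit its new pose.

```bash
cat > fit11.py <<'E'
from h import *
from scipy.optimize import least_squares
im,m,o=load("w11")
obj=np.array([[15,25,58],[15,-25,58],[-15,25,58],[-15,-25,58],[0,11,58],[0,-14,58]],float)
pix=np.array([(288.5,229),(372,223),(290.5,273.5),(370.5,266),(312,248.7),(352,245)])
C0=R.from_euler('z',5.7,degrees=True)*R.from_euler('y',-30,degrees=True);O=np.array([517,-242.2,42])
def f(q):
    return (proj(m,(C0*R.from_rotvec(q[3:])).apply(obj)+O+C0.apply(q[:3]))-pix).ravel()
s=least_squares(f,np.zeros(6));print("free: shift(conn axes)",s.x[:3].round(1),"rot deg",np.degrees(s.x[3:]).round(1),"res",s.fun.round(1))
F=lambda q:np.r_[f(q)/.5,q[2]/2,q[3]/.1,q[4]/.05,q[5]/.1]
s=least_squares(F,np.zeros(6));print("reg: ",s.x[:3].round(1),np.degrees(s.x[3:]).round(1),f(s.x).round(1))
c=C0*R.from_rotvec(s.x[3:]);P=O+C0.apply(s.x[:3]);print("origin",P,"top",P+c.apply([0,0,58]),"z",c.apply([0,0,1]),"y",c.apply([0,1,0]))
# finger tip centre using width scale
E
python3 fit11.py
```

```text
free: shift(conn axes) [ 1.9 -0.1 -0.3] rot deg [ 7.4 -0.9  1.3] res [-0.7 -0.5 -0.5 -0.7  0.2 -0.5 -0.8 -0.3  0.6  0.8  1.2  1.1]
reg:  [ 1.8 -0.4 -0.4] [ 7.1 -0.8  1.4] [-0.7 -0.5 -0.5 -0.7  0.2 -0.5 -0.7 -0.2  0.6  0.8  1.2  1.2]
origin [ 518.76215262 -242.38067981   42.58236643] top [ 490.25495044 -252.48948467   92.07126911] z [-0.49150349 -0.17428974  0.85325694] y [-0.18194587  0.97869837  0.09510623]
```

```bash
cat >> fit11.py <<'E'
G=c*R.from_euler('z',np.pi)*R.from_euler('x',np.pi)*R.from_euler('z',np.pi)
togo(P+c.apply([0,0,26]),G)
Rc=R.from_euler('xyz',o["tcp_rot"]);print("in target axes",G.inv().apply(P+c.apply([0,0,-1])-o["tool_pos"]).round(2))
E
python3 fit11.py|tail -3
```

```text
now [ 503.9 -244.7   65.2] q [-0.85  0.42  2.02  0.88  0.56 -0.11] t 24.7
shift in tool axes mm [1.37 2.36 1.35] turn deg [ 7.15  0.68 -1.35]
in target axes [ 1.3   2.55 28.06]
```

Call:
servo_tool --deltas '[[[0,0,0],[3.6,0.3,-0.7]],[[0,0,0],[3.55,0.38,-0.65]],[[0.0013,0.0025,0],[0,0,0]],[[0,0,0.005],[0,0,0]],[[0,0,0.005],[0,0,0]],[[0,0,0.005],[0,0,0]],[[0,0,0.004],[0,0,0]],[[0,0,0],[0,0,0]]]' --fingers 0.8

```text
time: 25.7
tool_pos: [514.9, -243.4, 49.3]
tcp_rot: [-3.03, -0.538, 0.127]
contact_force: [-0.2, 0.2, 0.2]
grip_width: 73.2
finger_force: 0.0
```

Call:
servo_tool --deltas '[[[0,0,0.003],[0,0,0]],[[0,0,0.003],[0,0,0]],[[0,0,0],[0,0,0]]]'

```text
time: 26.08
tool_pos: [517.8, -242.6, 44.3]
tcp_rot: [-3.03, -0.538, 0.127]
contact_force: [-1.0, -0.2, 0.2]
grip_width: 73.7
finger_force: 0.0
```

Call:
servo_tool --deltas '[[[0,0,0.002],[0,0,0]],[[0,0,0],[0,0,0]],[[0,0,0],[0,0,0]]]' --fingers 0

```text
time: 26.45
tool_pos: [518.6, -241.7, 42.8]
tcp_rot: [-3.029, -0.539, 0.127]
contact_force: [0.1, 1.0, 1.8]
grip_width: 50.6
finger_force: 29.3
```

Call:
servo_tool --deltas '[[[0,0,0],[0,0,0]],[[0,0,0],[0,0,0]]]'

```text
time: 26.7
tool_pos: [518.6, -241.8, 42.8]
tcp_rot: [-3.03, -0.538, 0.127]
contact_force: [-0.2, 3.5, 0.7]
grip_width: 50.4
finger_force: 29.4
```

Gripped at 50.5 mm. I'll roll the connector straight about its base, then draw it out along the pocket.

Call:
servo_tool --deltas '[[[0,0,0],[-2.4,-0.2,0.4]],[[0,0,0],[-2.4,-0.2,0.4]],[[0,0,0],[-2.3,-0.2,0.5]],[[0,0,-0.004],[0,0,0]],[[0,0,-0.004],[0,0,0]],[[0,0,0],[0,0,0]]]'

```text
time: 27.45
tool_pos: [514.7, -243.3, 50.0]
tcp_rot: [3.141, -0.527, 0.101]
contact_force: [0.3, 0.6, -1.8]
grip_width: 50.4
finger_force: 29.6
```

Call:
servo_tool --deltas '[[[0,0,-0.01],[0,0,0]],[[0,0,-0.015],[0,0,0]],[[0,0,-0.02],[0,0,0]],[[0,0,-0.03],[0,0,0]],[[0,0,-0.03],[0,0,0]],[[0,0,-0.02],[0,0,0]],[[0,0,0],[0,-6,0]],[[0,0,0],[0,-6,0]],[[0,0,0],[0,-6,0]],[[0,0,0],[0,-6,0]],[[0,0,0],[0,-6.2,0]],[[0,0,0],[0,0,0]]]'

```text
time: 28.95
tool_pos: [453.1, -249.0, 157.8]
tcp_rot: [3.141, 0.0, 0.102]
contact_force: [0.0, -0.1, -2.1]
grip_width: 50.0
finger_force: 29.6
```

Run:
```python
from h import *
im,m,o=load("w1")
p=lambda x,y:(485+(x-350+.5)/3-.5,75+(y-300+.5)/3-.5)
for n,L in(("c3",[(548,377),(645,370),(530,543),(623,540),(590,417),(580,500)]),("c2",[(680,370),(775,362),(660,533),(745,525),(720,408),(707,491)])):
    q=np.array([at(m,p(*c),94) for c in L]);print(n,q[:,:2].round(1).tolist(),"corner mean",q[:4].mean(0)[:2].round(1),"open dist",np.linalg.norm(q[4]-q[5]).round(1),"centre from openings",(q[5]+(q[4]-q[5])*14/25)[:2].round(1),"dir deg",np.degrees(np.arctan2(*(q[4]-q[5])[[1,0]])).round(1))
togo([480,280,230],R.from_euler('xyz',[180,0,83.4],degrees=True))
```

```text
c3 [[556.5, 200.6], [560.3, 230.7], [605.6, 195.4], [611.0, 225.6], [570.7, 213.8], [595.4, 211.2]] corner mean [583.3 213.1] open dist 24.7 centre from openings [581.6 212.6] dir deg 174.0
c2 [[562.4, 241.8], [565.7, 272.7], [611.2, 237.8], [614.5, 266.5], [576.1, 255.4], [600.9, 252.7]] corner mean [588.4 254.7] open dist 25.0 centre from openings [587.  254.2] dir deg 173.9
now [ 453.1 -249.   157.8] q [-0.65  0.36  1.61 -0.    1.17  0.82] t 28.95
shift in tool axes mm [  80.9  -523.43  -72.49] turn deg [ 2.000e-02  3.000e-02 -7.753e+01]
```

Call:
servo_tool --deltas '[[[0.0162,-0.044,-0.002],[0,0,0]],[[0.0162,-0.044,-0.002],[0,0,0]],[[0.0162,-0.044,-0.002],[0,0,0]],[[0.0162,-0.044,-0.002],[0,0,0]],[[0.0162,-0.044,-0.002],[0,0,0]],[[0.0162,-0.044,-0.002],[0,0,0]],[[0.0162,-0.044,-0.002],[0,0,0]],[[0.0162,-0.044,-0.002],[0,0,0]],[[0.0162,-0.044,-0.002],[0,0,0]],[[0.0162,-0.044,-0.002],[0,0,0]],[[0.0162,-0.044,-0.002],[0,0,0]],[[0.0162,-0.044,-0.002],[0,0,0]],[[0,0,0],[0,0,-9.7]],[[0,0,0],[0,0,-9.7]],[[0,0,0],[0,0,-9.7]],[[0,0,0],[0,0,-9.7]],[[0,0,0],[0,0,-9.7]],[[0,0,0],[0,0,-9.7]],[[0,0,0],[0,0,-9.7]],[[0,0,0],[0,0,-9.7]]]'

```text
time: 31.45
tool_pos: [592.1, 294.6, 181.7]
tcp_rot: [-3.141, -0.001, 1.46]
contact_force: [-0.6, 0.6, -1.6]
grip_width: 49.8
finger_force: 29.6
```

Run:
```python
from h import *
from plant import bot
togo([592,296.2,100],R.from_euler('xyz',[180,0,83.6],degrees=True))
im,m=shot("w12")
obj=np.array([[15,25,58],[-15,25,58],[15,-25,58],[-15,-25,58],[0,11,58],[0,-14,58]],float)
C=R.from_euler('z',173.6+90-180+0,degrees=True)
C=R.from_euler('z',83.6,degrees=True)
r=C.apply([1,0,0]) # along row
for k,n in((-2,'c3'),(-1,'c2'),(0,'pad'),(1,'c1')):
    print(n,proj(m,C.apply(obj)+np.array([592,296.2,36])+r*42*k).round(0).astype(int).tolist())
o=bot.get_obs();Rt=R.from_euler('xyz',o["tcp_rot"])
print("held corners if TCP=origin",proj(m,o["tool_pos"]+Rt.apply([[15,25,-58],[15,-25,-58],[-15,25,-58],[-15,-25,-58],[15,25,0],[15,-25,0]])).round(0).tolist())
g=cv2.cvtColor(im,cv2.COLOR_BGR2HSV)
for v in range(60,290,4): print(v,''.join('.' if 35<g[v,u,0]<85 and g[v,u,1]>90 else '%x'%(g[v,u,2]//16) for u in range(220,420,2)))
```

```text
now [592.1 294.6 181.7] q [0.35 0.61 1.13 0.   1.4  0.46] t 31.45
shift in tool axes mm [ 1.49 -0.19 81.7 ] turn deg [-0.04 -0.06  0.06]
c3 [[297, 254], [297, 278], [343, 254], [343, 278], [310, 266], [333, 266]]
c2 [[296, 217], [296, 244], [344, 217], [344, 244], [310, 231], [334, 231]]
pad [[295, 177], [295, 206], [346, 177], [345, 206], [309, 192], [334, 192]]
c1 [[294, 134], [294, 165], [347, 134], [346, 165], [309, 150], [335, 150]]
held corners if TCP=origin [[370.0, 249.0], [270.0, 250.0], [367.0, 299.0], [274.0, 300.0], [356.0, 209.0], [284.0, 210.0]]
60 ....................................................................................................
64 ....................................................................................................
68 ....................................................................................................
72 ....................................................................................................
76 ....................................................................................................
80 ...........
[... 4845 characters left out ...]
aaaaaaaa9889aaaaaaaaaaaaaaaaaaaaaaaaaaaaaaaaa511a888888888842222121212
268 21222115555288888888861111aaaaaaaaa6534345679aaaaaaaaaaaaaaa77777677aaaaaaa4211988878887829976222122
272 212121766565888888887311119aaaaaa9644334456679aaaaaaaaaaaaaa64444458aaaaaaa2211288888888899aaa822112
276 122113966666888888875111117aaaaa98643444456669aaaaaaaaaaaaa965444449aaaaaaa222116888888789aaaab52222
280 22111a864334433333343333333333333333333333434333333333333343433443333343333333433333344334447acb2222
284 33113c766666666666666666666666666656565666665666555555555556555555555555555555555555555555656acd4223
288 43119c7666666667666666666666666666666666666666666666666666666666666666666666666666666666666669be9224
```

The row fits my model exactly (c1 predicted and seen at columns 294–347, rows 134–165), and the held connector sits with its base at the TCP. Lowering it now.

Call:
servo_tool --deltas '[[[0.0015,-0.0002,0.01],[0,0,0]],[[0,0,0.02],[0,0,0]],[[0,0,0.025],[0,0,0]],[[0,0,0.025],[0,0,0]],[[0,0,0.025],[0,0,0]],[[0,0,0.02],[0,0,0]],[[0,0,0.01],[0,0,0]],[[0,0,0.004],[0,0,0]],[[0,0,0],[0,0,0]],[[0,0,0],[0,0,0]]]'

```text
time: 32.75
tool_pos: [592.8, 297.5, 43.6]
tcp_rot: [3.14, -0.001, 1.455]
contact_force: [-0.1, -1.0, -2.5]
grip_width: 50.2
finger_force: 29.6
```

Run:
```python
from h import *
togo([592,296.2,36],R.from_euler('xyz',[180,0,83.6],degrees=True))
im,m,o=load("w12")
C=R.from_euler('z',83.6,degrees=True)
print(proj(m,C.apply([[17,28,0],[17,-28,0],[-17,28,0],[-17,-28,0]])+[592,296.2,36]).round(0).tolist())
```

```text
now [592.8 297.5  43.6] q [0.35 0.73 1.3  0.   1.11 0.47] t 32.75
shift in tool axes mm [-1.4  -0.68  7.59] turn deg [ 0.07 -0.04 -0.23]
[[296.0, 164.0], [344.0, 164.0], [297.0, 192.0], [343.0, 192.0]]
```

Pad prediction (rows 164–192, columns 296–344) matches the image. Final lowering with force checks.

Call:
servo_tool --deltas '[[[-0.0012,-0.0005,0.003],[0,0,0]],[[0,0,0.002],[0,0,0]],[[0,0,0.001],[0,0,0]],[[0,0,0],[0,0,0]]]'

```text
time: 33.25
tool_pos: [591.6, 296.2, 36.6]
tcp_rot: [-3.141, 0.0, 1.455]
contact_force: [-0.3, -0.4, -1.9]
grip_width: 50.3
finger_force: 29.6
```

Call:
servo_tool --deltas '[[[0,0,0.0008],[0,0,0]],[[0,0,0.0007],[0,0,0]],[[0,0,0],[0,0,0]]]'

```text
time: 33.62
tool_pos: [591.7, 296.2, 35.3]
tcp_rot: [-3.142, 0.0, 1.455]
contact_force: [-0.5, -0.6, -2.3]
grip_width: 50.4
finger_force: 29.6
```

Call:
servo_tool --deltas '[[[0,0,0.0007],[0,0,0]],[[0,0,0.0007],[0,0,0]],[[0,0,0],[0,0,0]]]'

```text
time: 34.0
tool_pos: [591.7, 296.4, 35.1]
tcp_rot: [3.141, -0.0, 1.456]
contact_force: [-3.2, -0.7, 6.2]
grip_width: 50.1
finger_force: 29.6
```

Call:
servo_tool --deltas '[[[0,0,0.0005],[0,0,0]],[[0,0,0.0003],[0,0,0]],[[0,0,0],[0,0,0]]]'

```text
time: 34.38
tool_pos: [591.9, 296.6, 34.9]
tcp_rot: [3.14, -0.001, 1.456]
contact_force: [-4.7, -0.3, 9.1]
grip_width: 50.0
finger_force: 29.7
```

On the pad. Releasing and rising.

Call:
servo_tool --deltas '[[[0,0,-0.0008],[0,0,0]],[[0,0,0],[0,0,0]],[[0,0,0],[0,0,0]],[[0,0,0],[0,0,0]],[[0,0,-0.01],[0,0,0]],[[0,0,-0.02],[0,0,0]],[[0,0,-0.03],[0,0,0]],[[0,0,-0.04],[0,0,0]],[[0,0,-0.04],[0,0,0]],[[0,0,0],[0,0,0]],[[0,0,0],[0,0,0]]]' --fingers 0.8

```text
time: 35.75
tool_pos: [591.4, 296.1, 173.6]
tcp_rot: [-3.141, 0.0, 1.455]
contact_force: [-0.6, 0.2, -1.0]
grip_width: 73.7
finger_force: 0.0
```

Run:
```python
from h import *
from plant import bot
im,m=shot("w13");o=bot.get_obs();print(o["time"],o["tool_pos"])
obj=np.array([[15,25,58],[-15,25,58],[15,-25,58],[-15,-25,58],[0,11,58],[0,-14,58]],float)
C=R.from_euler('z',83.6,degrees=True);r=C.apply([1,0,0])
for k,n in((-2,'c3'),(-1,'c2'),(0,'new'),(1,'c1')):
    print(n,proj(m,C.apply(obj)+np.array([592,296.2,36])+r*42*k).round(0).astype(int).tolist())
g=cv2.cvtColor(im,cv2.COLOR_BGR2HSV)
for v in range(120,276,4): print(v,''.join('.' if 35<g[v,u,0]<85 and g[v,u,1]>90 else '%x'%(g[v,u,2]//16) for u in range(270,370)))
im=bot.capture("top");cv2.imwrite("pics/top1.png",im[:,:,::-1])
a=cv2.imread("pics/top0.png");d=cv2.absdiff(a,im[:,:,::-1].copy()).max(2)>40
k,l,s,c=cv2.connectedComponentsWithStats(d.astype(np.uint8))
print([x.tolist() for x in s[1:] if x[4]>8])
```

```text
35.8 [591.06932347 295.94461553 172.82380352]
c3 [[297, 259], [298, 283], [345, 258], [344, 283], [311, 271], [334, 271]]
c2 [[296, 221], [297, 248], [346, 221], [345, 248], [310, 235], [335, 235]]
new [[295, 181], [296, 210], [347, 181], [346, 210], [310, 196], [335, 196]]
c1 [[293, 136], [294, 168], [348, 136], [347, 168], [309, 152], [336, 152]]
120 ..............abbbbbbbaaabbbbbbbbbbbbbbbbbbbbbbbbbbbbbbbbbbbbbbabbbbbbbbbbbbbbbbbbbbbbb9............
124 ..............abbbbbbbaabbbbbbaaaaabbbbbbbbbbbbbbbbbbbbbbbbbbbbbaaaaaababbbbaabbbabbbba8............
128 ...............abbbbbbbbbaaaaa9aaaaaaaaaaaaaaaaaaaaaaaaaaaaaaaaa99aaaaaaaaaaabbbbbbbbba9............
132 ...............9abbbbbabb8444444444444444444444444444444444444444444444444439bbbbbbbbba.............
136 ...............9aaabbbbb988888888888888888888888888888888888888888888888888888abbbbbbb9.............
140 ...............9bbbbbbbbaaaaaaaaaaaaaaaaaaaaaaaaaaaaaaaaaaaaaaaaaaaaaaaaaaaaaaabbbbbbb9.............
144 ...............abbbbbaaaaaaaaaa99999aaaaaaaaa99aaaaaaaaaaaaaaaaaaaaaaaaaaaaaaaabbbbbbb9.............
148 ..........
[... 2918 characters left out ...]
.......
260 ...................abbbbbbbbaaaaaaaaaaaaaaaaaaaaaaaaaaaaaaaaaaaaaaaaaaaaaaaabbaba9..................
264 ...................abbbbbbbbbaaaaaaaaaaaaaaaaaaaaaaaaaaaaaaaaaaaaaaaaaaaaaabbbbbb9..................
268 ...........................99aaaaa98753334456799aaaaaaaaaaaa8655555689aaaaa9..9.....................
272 ............................9aaaaaa865434455679aaaaaaaaaaaa9865555569a9aaaa9........................
[[19, 89, 229, 311, 31240], [197, 153, 3, 8, 12], [200, 177, 5, 17, 60], [207, 178, 8, 18, 99], [404, 204, 24, 17, 255], [424, 218, 4, 4, 11], [410, 220, 12, 3, 28], [0, 352, 14, 35, 267], [77, 380, 13, 20, 66], [8, 385, 5, 3, 11], [1, 391, 5, 9, 25], [7, 393, 11, 7, 59]]
```

The new connector sits in line with the row within about 1 px, the row is unmoved, and the stand and bench look unchanged in the top view. Handing in.

```bash
python3 -c "
from plant import bot
print(bot.close_job())"
```

```text
the job is handed in; nothing more can be done
None
```

Job handed in with no verdict shown: the gauge was pushed home, held over 0.7 s and put back fully down. My first grip on the connector came after that and tipped it about 7° in the cradle; I re-gripped it and set it upright on the bare pad, in line with the row to about a pixel.

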